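Show the assistant which paint goes where

TASK

Show the studio assistant the next step - this paint, with this brush, goes here: point at the blue paint tin, then at the wide flat brush, then at the one field of the panel on the table that is still bare white, each time pointing down with the fingertips held still about three centimetres above the middle of the thing for some two seconds. Touch nothing at all, and carry the hand well above everything in between, so that no other tin, tool or field seems to be meant. Finish with the hand still pointing at the bare field.

Things in the scene. Friction and masses are not known exactly. Their poses are not given: they have to be found in the camera images.
- blue_tin: Closed half-litre paint tin with a blue label and a dab of blue paint in the middle of its steel lid; 84 mm across, 104 mm high, loose. Origin: centre of its underside, z up. It stands with three other tins, 20 mm or more apart, on a 12 mm thick, 220 mm square plywood board.
- red_tin: Closed half-litre paint tin with a red label and a dab of red paint in the middle of its steel lid; 84 mm across, 104 mm high, loose. Origin: centre of its underside, z up. It stands with three other tins, 20 mm or more apart, on a 12 mm thick, 220 mm square plywood board.
- yellow_tin: Closed half-litre paint tin with a yellow label and a dab of yellow paint in the middle of its steel lid; 84 mm across, 104 mm high, loose. Origin: centre of its underside, z up. It stands with three other tins, 20 mm or more apart, on a 12 mm thick, 220 mm square plywood board.
- black_tin: Closed half-litre paint tin with a black label and a dab of black paint in the middle of its steel lid; 84 mm across, 104 mm high, loose. Origin: centre of its underside, z up. It stands with three other tins, 20 mm or more apart, on a 12 mm thick, 220 mm square plywood board.
- wide_brush: Wide flat paint brush with a pale wooden handle, steel ferrule, dark bristles and blue bristle tips, lying flat on a 6 mm thick grey mixing slab (220 x 200 mm); 220 mm long, at most 50 mm wide, 16 mm thick. Origin: on its underside at the middle of its length; x runs along it towards the bristles, z up. The slab's tools lie side by side, about 64 mm apart.
- round_brush: Thin round artist's brush with a red handle, lying on the mixing slab; 200 mm long, 10 mm thick. Origin: on its underside at the middle of its length, x along it, z up. Not meant.
- palette_knife: Palette knife with a brown wooden handle and a steel blade, lying on the mixing slab; 200 mm long, 20 mm wide, 18 mm thick. Origin: on its underside at the middle of its length, x along it, z up. Not meant.
- bare_field: The bare white field, not painted yet: one of the four flat 95 mm square fields (105 mm from centre to centre) on top of a wooden panel, 220 mm square and 20 mm thick, lying on the table. Origin: centre of the field, on the panel's top face 20 mm above the table; x and y along its sides, z up.
- red_field: Painted field of the panel, red with black chevrons, 95 mm square. Origin: its centre, on the panel's top face. Not meant.
- yellow_field: Painted field of the panel, yellow with black stripes, 95 mm square. Origin: its centre, on the panel's top face. Not meant.
- black_field: Painted field of the panel, black with white chevrons, 95 mm square. Origin: its centre, on the panel's top face. Not meant.
There are look-alikes about, which are no part of the job. What is shaped like the blue_tin but green or pink is not meant.

How it is judged (in metres and radians):
On the way, in this order (a step that is already met when the one before it is completed fails the run):
1. points down at the blue tin's lid and dwells: tool point within 35 mm of the tin's axis and less than 86 mm above its lid, for 1.5 s (horizontal distance between the grasp point and blue_tin below 0.035 m and z of the grasp point in the frame of blue_tin between 0.112 and 0.19 m and angle between the grasp point's own z axis and vertical above 2.2 rad), for 1.5 s.
2. then points down at the wide brush and dwells: tool point over the brush (within 100 mm of its middle along it, 25 mm across) and less than 105 mm above its underside, for 1.5 s (x of the grasp point in the frame of wide_brush between -0.1 and 0.1 m and y of the grasp point in the frame of wide_brush between -0.025 and 0.025 m and z of the grasp point in the frame of wide_brush between 0.02 and 0.105 m and angle between the grasp point's own z axis and vertical above 2.2 rad), for 1.5 s.
3. then points down at the bare white field and dwells: tool point within 40 mm of its centre along each side and less than 90 mm above it, for 1.5 s (x of the grasp point in the frame of bare_field between -0.04 and 0.04 m and y of the grasp point in the frame of bare_field between -0.04 and 0.04 m and z of the grasp point in the frame of bare_field between 0.012 and 0.09 m and angle between the grasp point's own z axis and vertical above 2.2 rad), for 1.5 s.
At the end, for the whole second after the job is handed in: The tool still points down (within about 50 degrees of straight down) at the bare white field: tool point (TCP) within 40 mm of its centre along each side and 12 to 90 mm above it; the tins, brushes and knife are where they stood, to 6 mm (all of step 3 and distance of each of blue_tin, red_tin, yellow_tin, black_tin, wide_brush, round_brush, palette_knife from where it was at the start of the episode below 0.006 m); the robot touches nothing.
It fails at once if the hand or arm touches something (over 0.3 N) (contact force between any of the fingers, the arm and anything else above 0.3 N).
It fails at once if a tin, brush or the knife is shifted or lifted (over 8 mm) (distance of any of blue_tin, red_tin, yellow_tin, black_tin, wide_brush, round_brush, palette_knife from where it was at the start of the episode above 0.008 m).
It fails at once if the hand points low at the middle of another tin, tool or field (tool point less than about 60 mm above it) ((horizontal distance between the grasp point and red_tin below 0.025 m and z of the grasp point in the frame of red_tin between 0.112 and 0.165 m) or (horizontal distance between the grasp point and yellow_tin below 0.025 m and z of the grasp point in the frame of yellow_tin between 0.112 and 0.165 m) or (horizontal distance between the grasp point and black_tin below 0.025 m and z of the grasp point in the frame of black_tin between 0.112 and 0.165 m) or (x of the grasp point in the frame of round_brush between -0.08 and 0.08 m and y of the grasp point in the frame of round_brush between -0.012 and 0.012 m and z of the grasp point in the frame of round_brush between 0 and 0.07 m) or (x of the grasp point in the frame of palette_knife between -0.08 and 0.08 m and y of the grasp point in the frame of palette_knife between -0.012 and 0.012 m and z of the grasp point in the frame of palette_knife between 0 and 0.07 m) or (x of the grasp point in the frame of red_field between -0.03 and 0.03 m and y of the grasp point in the frame of red_field between -0.03 and 0.03 m and z of the grasp point in the frame of red_field between 0 and 0.06 m) or (x of the grasp point in the frame of yellow_field between -0.03 and 0.03 m and y of the grasp point in the frame of yellow_field between -0.03 and 0.03 m and z of the grasp point in the frame of yellow_field between 0 and 0.06 m) or (x of the grasp point in the frame of black_field between -0.03 and 0.03 m and y of the grasp point in the frame of black_field between -0.03 and 0.03 m and z of the grasp point in the frame of black_field between 0 and 0.06 m)).
It also fails if it takes over 61 s, if anything falls off the work surface, if the arm or the gripper's body presses on something with over 40 N, if the wrist force passes 120 N, or if a joint passes its speed limit or range.

ROBOT

A 7-joint arm with a two-finger parallel gripper is mounted at the origin on the work surface. World frame = base frame: x ahead of the robot, y to its left, z up, the work surface at z = 0. Lengths are in mm, angles in rad, forces in N, time in s.
With the tool pointing down it reaches from about 400 to 875 mm from the base axis. Payload 19.3 kg.
Tool frame: the origin (TCP) lies between the finger pads, 19 mm behind the fingertips; this is the grasp point; z points along the fingers, y is the line along which they close (so a half turn about z gives the same grasp; the last joint's range is limited). The gripper opens to 85 mm and grips with 20 to 120 N. Pads are 22 mm wide; open, the fingers measure 114 mm over their backs; the gripper's body (76 mm by 85 mm) begins 54 mm behind the grasp point. The pads swing forward as they close: fully open they stand 13 mm farther back than shut.
Start: joints at [1.073, 0.521, -0.036, 1.599, 0.021, 1.021, -0.113], TCP at [259.266, -568.679, 249.991] pointing down, gripper open.
Joint ranges: [-2.91, 2.91], [-0.3, 2.13], [-1.5, 1.42], [0.17, 2.43], [-1.26, 4.41], [0.16, 1.93], [-2.52, 2.52]. Speed limits (rad/s): [1.89, 1.89, 2.39, 2.39, 3.01, 3.01, 3.01].

INTERFACE

Orientations are given as a 3x3 rotation matrix whose columns are the frame's x, y, z axes.
In Python, from workcell import movep, movel, goto_joints, open_gripper, clamp, wait, inverse_kinematics, read_state, camera, PlanningError, finish_job gives the robot as it stands. Calls block until the motion is done:
- movep(position, orientation): joint-space move of the TCP to a pose.
- movel(position, frame=None, max_speed=150, guard=None): straight line of the TCP; frame=None keeps the orientation; max_speed is the mean speed in mm/s. With guard (N) it stops when the force on the tool has changed by that much, and returns True; else False.
- goto_joints(angles): joint-space move.
- open_gripper() and clamp(): open the fingers fully, or close them until they stop; the grip force is fixed at half the most.
- wait(seconds).
- inverse_kinematics(position, orientation): joint angles nearest the present ones, or None.
- read_state(): the state.
- camera(name): name is "scene" or "top"; returns a dict with "image" (400x640x3 uint8, blue, green, red), "range_z" (400x640 float32, mm along the optical axis (not along the pixel's ray), 0 where there is no reading), "fx", "fy", "cx", "cy" (pixels), "cam_to_world" (4x4, takes a point from camera to world coordinates). Camera axes: x right, y up, looking along -z (the intrinsics and any distortion apply to the point x, -y, -z); pixel columns grow to the right and rows downward; lengths in mm; the calibration is good to about 2 mm. A picture is of the moment at which its call begins.
A pose or a line that the arm cannot do raises PlanningError and nothing moves.
- finish_job(): hands the job in, once; it reports no verdict.
The state is a dict: "time": time; "qpos": joint angles; "qvel": joint speeds; "joint_efforts": joint torques, N m; "eef_pos": TCP position; "tool_rot": TCP orientation; "ft_force": force on the tool from outside, world axes, zero at the start; "torque": the same for the moment, N m; "finger_gap": finger opening in mm.
Only numpy, scipy, OpenCV 4.12 (cv2) and the standard library are available. Lean on these libraries where they do the work, as an engineer would, in place of code of your own. Each camera call takes 0.05 s, during which the arm holds its last target. There are 200 camera calls.

## Working session

There is one attempt and no reset: what is moved stays moved. The work goes in short steps, each a Python script; the robot and the scene stay as the last script left them, time stands still between calls to the robot, and variables do not carry over. Pictures are saved under pics/ and viewed, on a budget of 10 in all, crops included, one or two more only if the job needs it, and the job is handed in when it is done.

```bash
mkdir -p pics; cat > h.py <<'E'
import numpy as np, cv2, pickle
def px2w(c,u,v):
    z=float(c["range_z"][int(v),int(u)])
    p=np.array([(u-c["cx"])/c["fx"]*z,-(v-c["cy"])/c["fy"]*z,-z,1])
    return (c["cam_to_world"]@p)[:3]
E
python3 - <<'E'
from workcell import *
import cv2,pickle
for n in ("top","scene"):
    c=camera(n); pickle.dump(c,open(n+".pkl","wb")); cv2.imwrite(f"pics/{n}.png",c["image"])
    print(n,[k for k in c],c["fx"],c["fy"],c["cx"],c["cy"],c["cam_to_world"].round(3).tolist())
s=read_state();print(s["time"],s["eef_pos"],s["tool_rot"])
E
```

```text
top ['image', 'range_z', 'fx', 'fy', 'cx', 'cy', 'cam_to_world'] 518.3438230300336 518.3438230300336 314.6805782432649 200.22824006476102 [[0.016, 0.993, -0.113, 336.167], [-1.0, 0.015, -0.007, -10.383], [-0.006, 0.113, 0.994, 1264.421], [0.0, 0.0, 0.0, 1.0]]
scene ['image', 'range_z', 'fx', 'fy', 'cx', 'cy', 'cam_to_world'] 424.026308430795 424.026308430795 319.4535580253479 196.70837420957957 [[-0.53, -0.465, 0.709, 1111.348], [0.848, -0.281, 0.449, 409.99], [-0.009, 0.84, 0.543, 529.239], [0.0, 0.0, 0.0, 1.0]]
0.1 [ 259.14735652 -568.44425908  249.49624681] [[ 9.09879778e-01  4.14871765e-01 -4.55743670e-04]
 [ 4.14872012e-01 -9.09879360e-01  8.73762245e-04]
 [-5.21724743e-05 -9.84093891e-04 -9.99999514e-01]]
```

View pics/top.png

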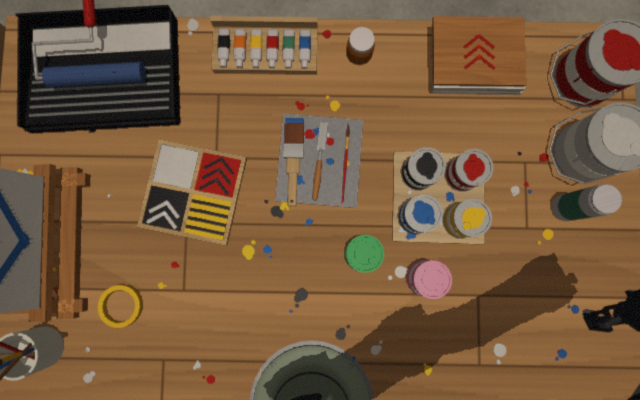

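View pics/scene.png

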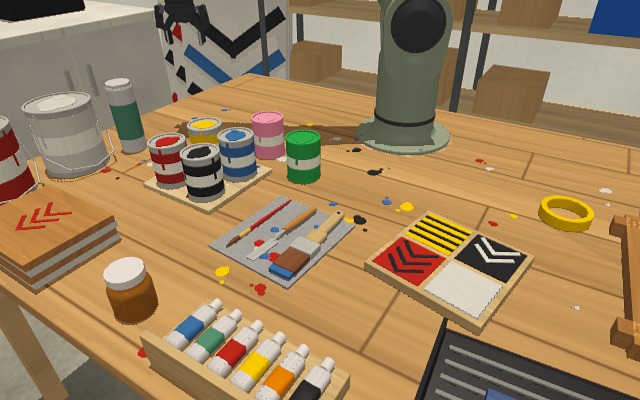

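Top view: the tins are at black (427,165), red (471,168), blue (424,214) and yellow (471,217). The green (365,253) and pink (432,279) tins are look-alikes. The tools are the wide brush (293,158) with blue tips, the knife (320,160) and the round brush (347,160). The panel's bare white field is at (176,167). In the scene view the blue tin is near (236,140), the wide brush (307,243) and the white field (465,288). An enlarged crop will confirm these.

```bash
python3 - <<'E'
from h import *
t=pickle.load(open("top.pkl","rb"));s=pickle.load(open("scene.pkl","rb"))
im=t["image"][105:255,130:500]; im=cv2.resize(im,None,fx=2.15,fy=2.15,interpolation=cv2.INTER_CUBIC);cv2.imwrite("pics/crop.png",im)
for n,u,v in [("blue",424,213),("black",428,165),("red",473,168),("yellow",471,218),("brush mid",292,160),("b tip",294,120),("b butt",292,203),("bare",176,167),("red f",219,174),("blk f",166,209),("yel f",209,215),("green",365,252)]: print(n,px2w(t,u,v).round(0))
for n,u,v in [("blue",236,134),("brush",307,246),("b tip",279,272),("b butt",341,213),("bare",465,288)]: print("scene",n,px2w(s,u,v).round(0))
E
```

```text
blue [ 441. -245.  119.]
black [ 550. -255.  117.]
red [ 545. -356.  115.]
yellow [ 432. -349.  115.]
brush mid [574.  55.  24.]
b tip [676.  53.  17.]
b butt [469.  53.  28.]
bare [553. 337.  24.]
red f [538. 232.  21.]
blk f [450. 358.  20.]
yel f [437. 252.  27.]
green [ 354. -116.  105.]
scene blue [ 441. -245.  114.]
scene brush [604.  60.  22.]
scene b tip [684.  54.  17.]
scene b butt [475.  60.  20.]
scene bare [558. 342.  21.]
```

View pics/crop.png

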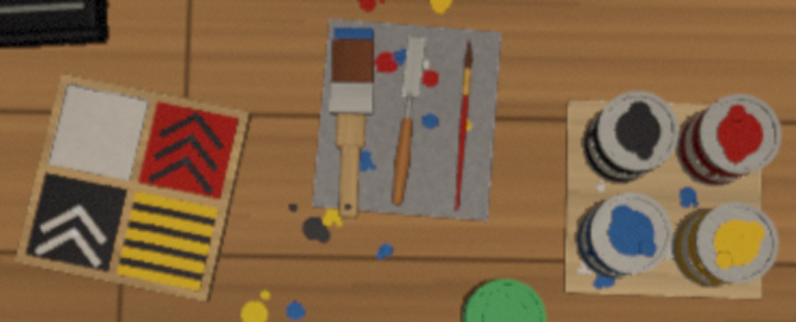

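The crop confirms all three: blue tin lid centre at about (421,214) in the top image, wide brush middle (292.8,162), bare field centre (176,166.4). Both views agree on position to about 5 mm, and on heights to about 5 mm. I'll keep the fingers open and hold the TCP 45 mm above each target.

```bash
cat >> h.py <<'E'
R0=None
def rot(p):
    a=0.428+np.arctan2(p[1],p[0])+1.143; c,s=np.cos(a),np.sin(a)
    return np.array([[c,s,0],[s,-c,0],[0,0,-1.]])
E
python3 - <<'E'
from h import *; from workcell import *
t=pickle.load(open("top.pkl","rb"));s=pickle.load(open("scene.pkl","rb"))
for n,u,v in [("blue",421,214),("brush",293,162),("bare",176,166)]: print(n,px2w(t,u,v).round(0))
# heights of everything tall on the table, from the scene + top depth
v,u=np.mgrid[0:400:4,0:640:4]
for c in (t,s):
    P=np.array([px2w(c,a,b) for a,b in zip(u.ravel(),v.ravel()) if c["range_z"][b,a]>0])
    r=np.hypot(P[:,0],P[:,1]); m=(r>350)&(r<800)&(P[:,0]>250)&(abs(P[:,1])<700)&(P[:,2]>130)
    print(P[m].round(0)[::max(1,m.sum()//12)].tolist())
for p in [(259,-568,320),(439,-241,320),(439,-241,161),(571,54,320),(571,54,67),(555,339,320),(555,339,65)]:
    q=inverse_kinematics(p,rot(p)); print(p,None if q is None else np.round(q,2))
E
```

```text
blue [ 440. -239.  112.]
brush [570.  53.  23.]
bare [556. 337.  23.]
[[498.0, -592.0, 151.0], [458.0, 652.0, 184.0], [454.0, 641.0, 144.0], [460.0, -576.0, 180.0], [451.0, -602.0, 191.0], [417.0, 642.0, 166.0], [391.0, 644.0, 175.0], [367.0, 634.0, 143.0], [332.0, 647.0, 189.0], [307.0, 636.0, 161.0], [274.0, 644.0, 173.0], [283.0, -542.0, 373.0], [255.0, -533.0, 364.0]]
[[291.0, -590.0, 361.0], [275.0, -580.0, 350.0], [273.0, -586.0, 339.0], [283.0, -576.0, 331.0], [284.0, -579.0, 321.0], [275.0, -576.0, 310.0], [261.0, -531.0, 302.0], [272.0, -608.0, 264.0], [454.0, -590.0, 191.0], [492.0, -591.0, 181.0], [482.0, -577.0, 170.0], [459.0, -582.0, 151.0], [495.0, -587.0, 140.0]]
(259, -568, 320) [ 1.07  0.46 -0.03  1.52  0.02  1.17 -0.11]
(439, -241, 320) [ 0.63  0.26 -0.3   1.82  0.09  1.07 -0.21]
(439, -241, 161) [ 0.58  0.46 -0.26  2.    0.18  0.71 -0.29]
(571, 54, 320) [ 0.28  0.44 -0.66  1.63  0.29  1.18 -0.36]
(571, 54, 67) [ 0.14  0.73 -0.48  1.85  0.51  0.68 -0.54]
(555, 339, 320) [-0.01  0.72 -1.12  1.4   0.64  1.41 -0.57]
(555, 339, 65) [-0.24  0.86 -0.63  1.63  0.63  0.86 -0.58]
```

```bash
python3 - <<'E'
from h import *; from workcell import *
def st(n): s=read_state(); print(n,round(s["time"],1),np.round(s["eef_pos"],0),np.round(s["ft_force"],2),np.round(s["tool_rot"][2][2],3))
p=(259,-568,320); movep(p,rot(p)); st("up")
p=(439,-241,320); movep(p,rot(p)); st("over tin")
movel((439,-241,161),max_speed=80); wait(2.2); st("tin")
c=camera("top"); cv2.imwrite("pics/tin.png",c["image"]); c=camera("scene"); cv2.imwrite("pics/tin_s.png",c["image"])
E
```

```text
up 0.5 [ 259. -568.  321.] [ 0.03 -0.54 -0.06] -1.0
over tin 1.9 [ 439. -242.  320.] [ 0.13 -0.29 -0.69] -1.0
tin 6.2 [ 439. -241.  161.] [-0.15 -0.32 -0.15] -1.0
```

View pics/tin_s.png

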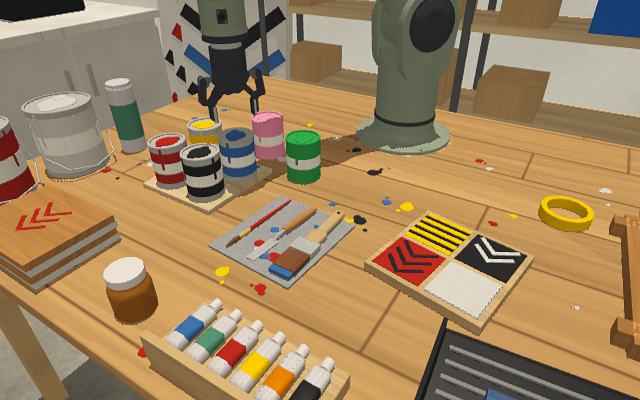

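The scene picture shows the open fingertips at (203,108) and (256,112), centred above the blue tin's lid at (236,133), with nothing disturbed. Next is the brush, then the bare field.

```bash
python3 - <<'E'
from h import *; from workcell import *
def st(n): s=read_state(); print(n,round(s["time"],1),np.round(s["eef_pos"],0),np.round(s["ft_force"],2),np.round(s["tool_rot"][2][2],3))
movel((439,-241,320),max_speed=120)
for n,x,y,z in [("brush",571,54,69),("bare",556,339,66)]:
    p=(x,y,320); movep(p,rot(p)); st("over "+n)
    movel((x,y,z),max_speed=90); wait(2.2); st(n)
    c=camera("scene"); cv2.imwrite(f"pics/{n}_s.png",c["image"])
    if n=="brush": movel(p,max_speed=120)
a=[cv2.imread(f"pics/{n}_s.png")[50:370,130:560] for n in("brush","bare")]
cv2.imwrite("pics/both.png",cv2.resize(np.hstack(a),None,fx=.93,fy=.93))
E
```

```text
over brush 9.0 [571.  52. 320.] [ 0.54 -0.25 -0.55] -1.0
brush 14.2 [571.  54.  69.] [-0.47  0.98  0.25] -1.0
over bare 17.6 [557. 337. 320.] [0.51 0.39 0.61] -1.0
bare 22.7 [556. 339.  66.] [-0.74  0.13  0.65] -1.0
```

View pics/both.png

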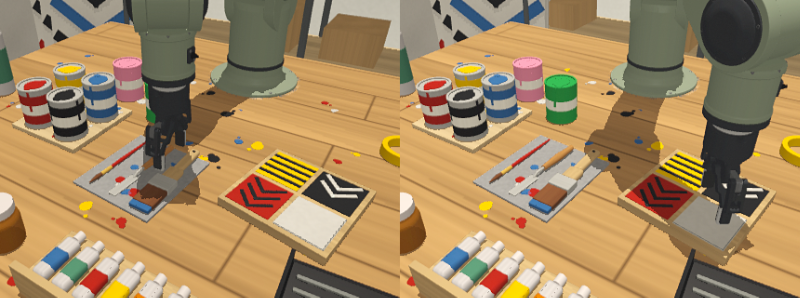

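In the left half the hand hovers over the middle of the wide brush (around (160,165)). In the right half it is over the white field (around (720,215)). Everything else is in place, so I'm handing in.

```bash
python3 -c "
from workcell import *
print(finish_job())"
```

```text
the job is handed in; nothing more can be done
None
```

I pointed at the blue tin, then the wide brush, then the bare white field, and handed the job in with the hand still over the field. `finish_job` gives no verdict, so I can't confirm the official result.

- **Pointing:** each time the hand pointed straight down and held still for about 2.2 s. The tool point was about 45 mm above the tin lid and the field, and slightly lower over the brush. I left the gripper open, so the fingertips were roughly 26–39 mm above the surface.
- **In between:** the hand was raised to about 320 mm before each move. The robot's clock stood at about 23 s of the allowed 61 s.
- **Last checks:** the final tool position was (556, 339, 66) mm, within a few mm of the measured field centre. The force readings stayed at noise level (1 N or less). That is too coarse to prove the 0.3 N touch limit, but the pictures show clear gaps and nothing shifted.
- **Disagreements:** the two camera views differed by up to about 5 mm for the tin and the field, and 7 mm across the brush. All of these are within the tolerances.

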